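# Hold the hidden bolt head with the pointer on its mark

## Robot

A 7-joint arm with a two-finger parallel gripper is mounted at the origin on the work surface; the furniture and walls round the work are solid. World frame = base frame: x ahead of the robot, y to its left, z up, the work surface at z = 0. Lengths are in mm, angles in rad, forces in N, time in s.
With the tool pointing down it reaches from about 400 to 875 mm from the base axis. Payload 4.4 kg.
Tool frame: the origin (TCP) lies between the finger pads, 19 mm behind the fingertips; this is the grasp point; z points along the fingers, y is the line along which they close (so a half turn about z gives the same grasp; the last joint's range is limited). The gripper opens to 85 mm and grips with 20 to 120 N. Pads are 22 mm wide; open, the fingers measure 114 mm over their backs; the gripper's body (76 mm by 85 mm) begins 54 mm behind the grasp point. The pads swing forward as they close: fully open they stand 13 mm farther back than shut.
Start: joints at [-1.343, 0.628, 0.038, 1.517, -0.027, 0.996, -0.02], TCP at [188.211, 622.169, 250.013] pointing down, gripper open.
Joint ranges: [-3.06, 3.06], [-0.37, 2.12], [-1.25, 1.32], [0.18, 2.47], [-1.1, 4.24], [0.23, 1.98], [-2.94, 2.94]. Speed limits (rad/s): [2.57, 2.57, 3.14, 3.14, 3.14, 3.14, 3.14].

## Interface

Orientations are given as [roll, pitch, yaw] about the fixed x, y, z axes, in that order (R = Rz(yaw) Ry(pitch) Rx(roll)).
In Python, from cell import ctrl, camrig, finish_job gives the robot as it stands (ctrl), with the cameras (camrig) and the job as plain functions.
- The arm moves only by the tool nudge_tcp, called after ">>>" as name(argument=value, ...), one argument or row to a line, values as JSON. Schema: {"type":"object","properties":{"deltas":{"type":"array","items":{"type":"object","properties":{"x":{"type":"number"},"y":{"type":"number"},"z":{"type":"number"},"drx":{"type":"number"},"dry":{"type":"number"},"drz":{"type":"number"},"jaw":{"type":"number"}},"additionalProperties":false,"required":["jaw"]},"minItems":1,"maxItems":12},"only":{"type":"string"},"quiet":{"type":"boolean"},"lines":{"type":"string"}},"required":["deltas"],"additionalProperties":false}. deltas is a list of rows, 1 to 12 of them, each an object with the fields x, y, z (the shift in mm), drx, dry, drz (a rotation vector in rad), jaw (the finger opening in mm); a field left out counts as zero (the opening has to be given); each row shifts and turns the commanded pose from where the row before left it, along the tool's axes as they then stand; what a row does not reach is not made up. A row lasts 1/10 s, in which the tool goes at most 50 mm and 0.15 rad, less where a joint would pass 70% of its speed; a pose out of reach is approached as far as the arm can. The fingers move at their own pace and stop on an object; the grip force is fixed at half the most. Time passes only in rows, so rows that do not move let the fingers close. The tool returns the time, the measured TCP pose, the force, the opening and the grip force at its end. only (a regular expression) keeps the lines of the reply that match it, lines (a string "A,B") keeps lines A to B, and quiet returns only ok. Input that does not fit is refused with a message, and nothing moves.
- ctrl.read_state(): the state, without advancing time (a new reading comes with each control period).
- camrig.get_image(name): name is "scene" or "top" or "wrist"; returns the picture (480x640x3 uint8, blue, green, red); there is no depth.
- camrig.calibration(name): a dict with "fx", "fy", "cx", "cy" (pixels), "rvec" (rotation vector, rad) and "tvec" (3), from world to camera coordinates, as OpenCV has them; the wrist camera has in their place "hand_eye" (4x4, takes a point from camera to tool coordinates, whose origin is the TCP and whose axes are the flange's). Camera axes: x right, y down, z forward; pixel columns grow to the right and rows downward; lengths in mm; the calibration is good to about 2 mm. A picture is of the moment at which its call begins: read the wrist's pose just before it. calibration takes no time and is no camera call.
- finish_job(): hands the job in; it is judged then, once.
The state is a dict: "clock": time; "qpos": joint angles; "qd": joint speeds; "tau": joint torques, N m; "eef_pos": TCP position; "tool_rot": TCP orientation; "force": force on the tool from outside, world axes, zero at the start; "torque": the same for the moment, N m; "width": finger opening in mm; "gripper_force": force on a finger pad.
Only numpy, scipy, OpenCV 4.12 (cv2) and the standard library are available. Lean on these libraries where they do the work, as an engineer would, in place of code of your own. Each camera call takes 0.05 s, during which the arm holds its last target. There are 200 camera calls.

## Task

The bolt of the tensioner fixture has its pointer and nut on the front of the upright bracket and its hex head hidden in the narrow gap behind it. Reach down into the gap from above, grip the head between both fingers, turn the bolt against its spring until the hanging pointer points at the index tab, and finish while still gripping the head there so that it cannot turn back and I can tighten the nut. Do not shift the index tab, and leave the vial, beaker and spanner where they are.

Things in the scene. Friction and masses are not known exactly. Their poses are not given: they have to be found in the camera images.
- fixture: white-painted steel tensioner fixture on a bare steel base, screwed to the bench. Origin: centre of its underside; x points from front bracket to rear guard (roughly away from the robot), z up. Base 120 (x) x 130 (y) x 8 mm. The bolt axis runs along fixture x at y 0, z 112 mm. The gap between bracket and guard is 50 mm wide (x -25 to 25 mm), open above and at both sides
- bolt (a joint): turn of bolt, head, nut and pointer together, about fixture +x: 0 at rest with the pointer hanging straight down; positive swings the pointer tip to fixture +y (the robot's left; clockwise seen from the robot) and the upper side to -y. Range -0.05 to 0.75 rad. A spring turns it back to 0 with 0.2 N m per rad, nearly without friction
- mark (a joint): angle of the index tab about the same axis, same zero and sign as joint bolt: the pointer points at the tab when both joints read the same. Anywhere from 0.28 to 0.48 rad; held by stiff friction
- mark_tip (a point): inner tip of the dark steel index tab (5 mm wide tip on a 16 x 14 mm tab with a round screw head) on the front face of the bracket, 55 mm from the bolt axis
- pointer_tip (a point): lower end of the dark steel pointer, 52 mm from the bolt axis. The pointer, 3 mm thick and 9 to 4.5 mm wide, hangs from the bolt axis in front of the bracket behind a 22 mm hex nut and turns with the bolt
- vial: brown vial with black cap, 25 mm diameter, 53 mm tall, standing; origin under its centre. Bystander
- glass_beaker: small glass beaker, 46 mm diameter, 57 mm tall, standing; origin under its centre. Bystander
- open_spanner: small steel spanner, 127 x 27 x 6 mm, lying flat; origin under its centre. Bystander
- bracket_top (a point): middle of the top edge of the front bracket, z 136 mm. The bracket is a 6 mm plate, x -31 to -25 mm: y +-50 mm up to z 78 mm, above that a neck of y +-24 mm with a round top. A bush and shank of up to 13 mm radius join it to the bolt head. Engraved graduations every 5 degrees on its front below the nut
- guard_top (a point): middle of the top edge of the rear guard, z 122 mm: a plain 6 mm plate, x 25 to 31 mm, y +-28 mm, that closes the gap behind
- bolt_head (a point): steel hex head of the bolt, in the middle of the gap. This point: its centre, at (0, 0, 112) mm in the fixture frame; it reaches 9 mm either way along the bolt axis. 24 mm across flats, 28 mm across corners. At joint value 0 two flats face fixture +-y, so fingers pointing straight down and closing along fixture y grip across flats; the flats turn with the bolt

How it is judged:
By the outcome, as a careful person would: the job done as asked, in the order asked, and still so for the second after the job is handed in, while the arm keeps its last pose, push and grip.
It also fails if it takes over 29 s, if anything falls off the work surface, if the arm or the gripper's body presses on something with over 40 N, if the wrist force passes 120 N, or if a joint passes its speed limit or range.

## Working session

There is one attempt and no reset: what is moved stays moved. The work goes in short steps, Python scripts to look and compute and a tool call to move; the robot and the scene stay as the last step left them, time stands still between calls to the robot, and variables do not carry over. Pictures are saved under pics/ and viewed, at most 10 in all, crops included, and the job is handed in when it is done.

```bash
ls; mkdir -p pics
```

Run:
```python
from cell import ctrl, camrig, finish_job
import cv2
s=ctrl.read_state(); print({k:s[k] for k in('clock','eef_pos','tool_rot','width','force')})
for n in('scene','top'):
    cv2.imwrite(f'pics/{n}0.png',camrig.get_image(n)); print(n,camrig.calibration(n))
print(camrig.calibration('wrist'))
```

```text
cell.py
pics
{'clock': 0.0, 'eef_pos': array([188.02743862, 621.5627393 , 249.07880398]), 'tool_rot': array([-3.13963215e+00,  3.02500576e-05,  2.84782509e+00]), 'width': 85.39940297108909, 'force': array([ 0.32523261,  1.63633407, -0.317847  ])}
scene {'fx': 591.1610054872764, 'fy': 591.1610054872764, 'cx': 321.95258257243006, 'cy': 232.08267573706746, 'rvec': array([ 1.96214559, -0.91244909,  0.49972717]), 'tvec': array([-358.30643864,  311.99974198,  883.95944652])}
top {'fx': 481.69222700092104, 'fy': 481.69222700092104, 'cx': 325.7801794171203, 'cy': 237.68181891430774, 'rvec': array([ 2.12079826, -2.15797315,  0.22681058]), 'tvec': array([-26.25559862, 519.81150222, 988.29793147])}
{'fx': 350.4180958524228, 'fy': 350.4180958524228, 'cx': 313.2690447424963, 'cy': 236.60236462256734, 'hand_eye': array([[-8.41210680e-04, -9.58745102e-01, -2.84265934e-01,
         7.38525867e+01],
       [ 9.99999432e-01, -6.20605679e-04, -8.66116963e-04,
         4.85936662e-01],
       [ 6.53968343e-04, -2.84266501e-01,  9.58745080e-01,
        -1.22978304e+02],
       [ 0.00000000e+00,  0.00000000e+00,  0.00000000e+00,
         1.00000000e+00]])}
```

View pics/scene0.png

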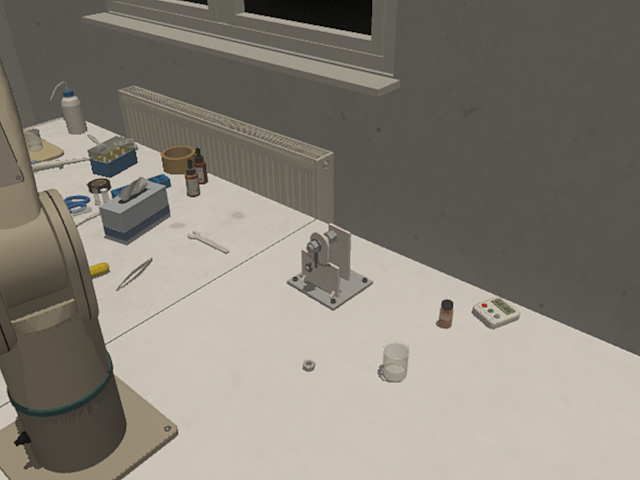

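View pics/top0.png

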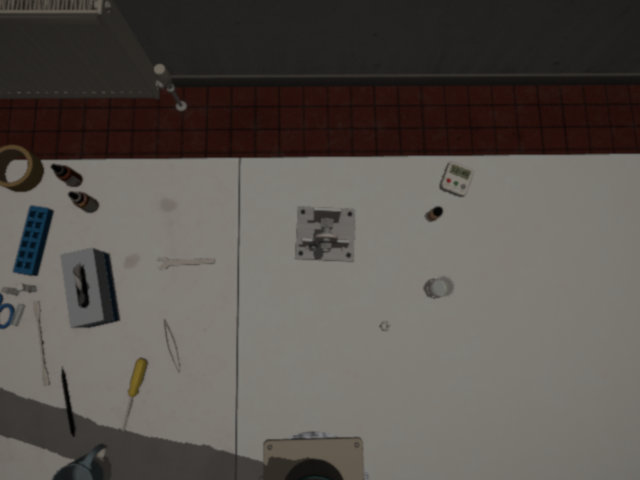

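The scene view shows the fixture at about (330,265), with vial (446,314), beaker (396,362) and spanner (210,242) all clear of it. In the top view the base spans roughly (295–355, 206–262). Next I'll measure the base pose and look at magnified crops.

Create h.py:
```python
import numpy as np,cv2
from cell import ctrl, camrig, finish_job
def cam(n):
    c=camrig.calibration(n); R=cv2.Rodrigues(c['rvec'])[0]
    K=np.array([[c['fx'],0,c['cx']],[0,c['fy'],c['cy']],[0,0,1]]); return K,R,np.array(c['tvec'])
def wcam(s):
    from scipy.spatial.transform import Rotation as Ro
    c=camrig.calibration('wrist');T=np.eye(4);T[:3,:3]=Ro.from_euler('xyz',s['tool_rot']).as_matrix();T[:3,3]=s['eef_pos']
    M=np.linalg.inv(T@c['hand_eye'])
    return np.array([[c['fx'],0,c['cx']],[0,c['fy'],c['cy']],[0,0,1]]),M[:3,:3],M[:3,3]
def ray(C,px):
    K,R,t=C; return -R.T@t, R.T@np.linalg.solve(K,np.array([*px,1.]))
def onplane(C,px,n,p):
    o,d=ray(C,px); return o+d*(np.dot(n,np.array(p)-o)/np.dot(n,d))
def proj(C,P):
    K,R,t=C; q=K@(R@np.array(P)+t); return q[:2]/q[2]
```

Run:
```python
import cv2,numpy as np
from h import *
a=cv2.imread('pics/top0.png'); g=cv2.cvtColor(a,cv2.COLOR_BGR2GRAY)
roi=g[190:280,280:370]; print(np.percentile(roi,[5,25,50,75,95]))
m=(roi<175).astype(np.uint8)
t=cv2.resize(a[198:270,286:364],None,fx=7.5,fy=7.5,interpolation=cv2.INTER_CUBIC)
cv2.imwrite('pics/topc.png',t)
b=cv2.imread('pics/scene0.png')
cv2.imwrite('pics/scc.png',cv2.resize(b[218:312,280:380],None,fx=6,fy=6,interpolation=cv2.INTER_CUBIC))
```

```text
[ 48.  99. 124. 125. 126.]
```

View pics/topc.png

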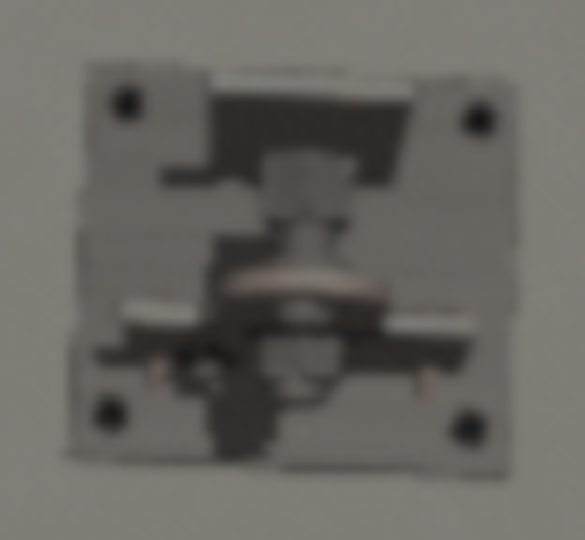

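View pics/scc.png

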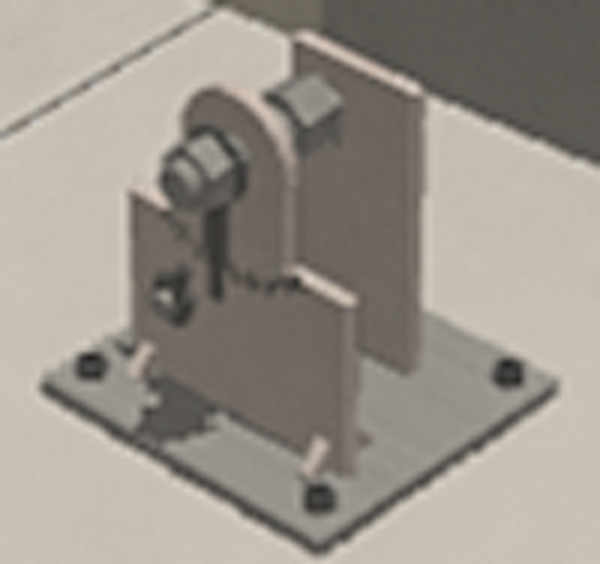

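Top crop: base corners at (88,62), (515,80), (508,478), (70,458), head at about (309,190). Scene crop: base top corners at left (42,383), front (318,545), right (558,382); pointer tip at (215,298), tab at about (172,295), with its tip pointing up-right near (185,270).

Run:
```python
from h import *
T=cam('top');S=cam('scene');z=[0,0,1]
ft=lambda p:((np.array(p)+.5)/7.5-.5)+[286,198]
fs=lambda p:((np.array(p)+.5)/6-.5)+[280,218]
# order: rear-left(+x,+y), rear-right, front-right, front-left
Q=np.array([onplane(T,ft(p),z,[0,0,8]) for p in[(88,62),(515,80),(508,478),(70,458)]])
print(Q.round(1)); print('sides',[np.linalg.norm(Q[i]-Q[(i+1)%4]).round(1) for i in range(4)],'c',Q.mean(0).round(1))
q=np.array([onplane(S,fs(p),z,[0,0,8]) for p in[(42,383),(318,545),(558,382)]]);print('scene FL,FR,RR',q.round(1),'c',((q[0]+q[2])/2).round(1),[np.linalg.norm(q[i]-q[i+1]).round(1) for i in(0,1)])
M=Q.mean(0)[:2]
def yaw(a,b):return np.arctan2(*(a-b)[1::-1])
print('yaw top',yaw(Q[0],Q[3]),yaw(Q[1],Q[2]),yaw(Q[0],Q[1])-np.pi/2,yaw(Q[3],Q[2])-np.pi/2,'scene',yaw(q[0],q[1])-np.pi/2,yaw(q[2],q[1]))
print('head top',onplane(T,ft((309,178)),z,[0,0,124]))
# base screws top
sc=np.array([onplane(T,ft(p),z,[0,0,11]) for p in[(126,104),(479,120),(469,428),(110,414)]]);print('screws c',sc.mean(0),yaw(sc[0],sc[3]),yaw(sc[1],sc[2]),yaw(sc[0],sc[1])-np.pi/2,yaw(sc[3],sc[2])-np.pi/2)
```

```text
[[ 600.7   26.3    8. ]
 [ 593.4 -102.3    8. ]
 [ 472.4  -96.6    8. ]
 [ 480.5   32.8    8. ]]
sides [np.float64(128.9), np.float64(121.1), np.float64(129.6), np.float64(120.4)] c [536.7 -34.9   8. ]
scene FL,FR,RR [[ 479.7   32.3    8. ]
 [ 472.7  -95.2    8. ]
 [ 592.4 -102.3    8. ]] c [536.1 -35.    8. ] [np.float64(127.7), np.float64(119.9)]
yaw top -0.05331653011481015 -0.047768686237221795 -0.056262993865874966 -0.062106319842033075 scene -0.05464335858425029 -0.05901896281783377
head top [538.61413769 -35.51626238 124.        ]
screws c [536.82575357 -35.06282738  11.        ] -0.06129972501338355 -0.06049290229238598 -0.059755603105278166 -0.05512268820040944
```

Fixture centre is at (536.6, −35), yaw −0.057; sides and both views agree. I'll turn the tool to the fixture's yaw with the camera on the robot side, then travel high.

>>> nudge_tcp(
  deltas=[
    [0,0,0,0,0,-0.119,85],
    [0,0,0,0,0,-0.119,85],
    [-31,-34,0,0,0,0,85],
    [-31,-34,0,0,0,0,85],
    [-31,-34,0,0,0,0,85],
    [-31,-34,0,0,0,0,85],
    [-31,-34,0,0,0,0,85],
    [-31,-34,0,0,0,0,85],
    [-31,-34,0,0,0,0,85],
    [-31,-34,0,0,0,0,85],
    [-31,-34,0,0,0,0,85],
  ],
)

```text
refused: deltas[0]: [0, 0, 0, 0, 0, -0.119, 85] is not of type 'object' (schema: type "object"). Nothing was moved.
```

Refused on format, not on reach. It needs a list of objects with named fields.

>>> nudge_tcp(
  deltas=[
    {"drz":-0.119,"jaw":85},
    {"drz":-0.119,"jaw":85},
    {"x":-31,"y":-34,"jaw":85},
    {"x":-31,"y":-34,"jaw":85},
    {"x":-31,"y":-34,"jaw":85},
    {"x":-31,"y":-34,"jaw":85},
    {"x":-31,"y":-34,"jaw":85},
    {"x":-31,"y":-34,"jaw":85},
    {"x":-31,"y":-34,"jaw":85},
    {"x":-31,"y":-34,"jaw":85},
    {"x":-31,"y":-34,"jaw":85},
  ],
)

```text
clock: 1.2
eef_pos: [450.5, 299.4, 249.8]
tool_rot: [-3.141, -0.0, 3.086]
force: [0.5, -0.4, 0.7]
width: 84.9
gripper_force: 0.0
```

>>> nudge_tcp(
  deltas=[
    {"x":1.5,"y":-42,"z":9,"jaw":85},
    {"x":1.5,"y":-42,"z":9,"jaw":85},
    {"x":1.5,"y":-42,"z":9,"jaw":85},
    {"x":1.5,"y":-42,"z":9,"jaw":85},
    {"x":1.5,"y":-42,"z":9,"jaw":85},
    {"x":1.5,"y":-42,"z":9,"jaw":85},
    {"x":1.5,"y":-42,"z":9,"jaw":85},
    {"x":1.5,"y":-42,"z":9,"jaw":85},
    {"dry":-0.15,"jaw":85},
    {"dry":-0.15,"jaw":85},
    {"dry":-0.15,"jaw":85},
    {"dry":-0.15,"jaw":85},
  ],
)

```text
clock: 2.4
eef_pos: [391.6, -51.7, 165.1]
tool_rot: [-3.078, 0.132, 3.087]
force: [-0.5, 0.2, -0.3]
width: 84.9
gripper_force: 0.0
```

>>> nudge_tcp(
  deltas=[
    {"jaw":85},
    {"jaw":85},
  ],
)

```text
clock: 2.6
eef_pos: [391.8, -51.5, 164.9]
tool_rot: [-3.081, 0.13, 3.086]
force: [-0.3, 0.0, -0.6]
width: 84.6
gripper_force: 0.0
```

Run:
```python
from h import *
import pickle
s=ctrl.read_state(); a=camrig.get_image('wrist'); pickle.dump(s,open('s1.pkl','wb')); cv2.imwrite('pics/w1.png',a)
C=wcam(s); c,sn=np.cos(-.057),np.sin(-.057); O=np.array([536.6,-35,0]);F=np.array([[c,-sn,0],[sn,c,0],[0,0,1]])
for p in([-31,0,112],[-31,0,57],[-31,50,78],[-31,-50,78],[-31,0,136]):print(p,proj(C,O+F@p).round(1))
```

```text
[-31, 0, 112] [355.6 414.6]
[-31, 0, 57] [352.2 355.2]
[-31, 50, 78] [421.1 378. ]
[-31, -50, 78] [287.  372.5]
[-31, 0, 136] [357.6 449.5]
```

View pics/w1.png

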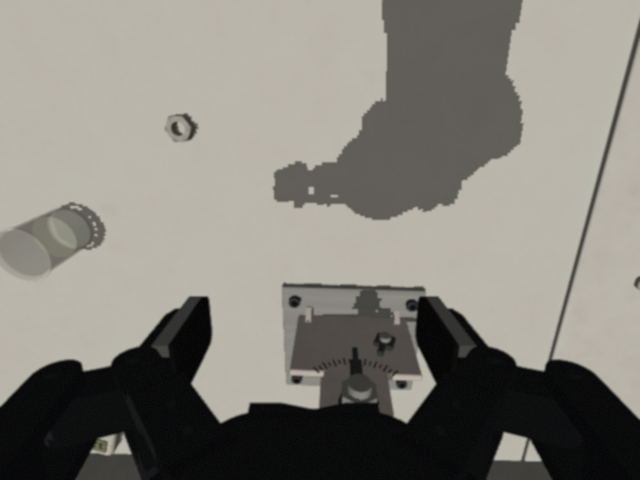

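The tilt hit the arm's limit, but this view works: pointer tip at about (355,349), tab at (384,342), graduations around the axis, beaker at (45,240). I'll magnify that.

Run:
```python
from h import *
a=cv2.imread('pics/w1.png'); c=a[300:412,285:435]
cv2.imwrite('pics/w1c.png',cv2.convertScaleAbs(cv2.resize(c,None,fx=5,fy=5,interpolation=cv2.INTER_CUBIC),alpha=1.6,beta=0))
```

```text
(no output)
```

View pics/w1c.png

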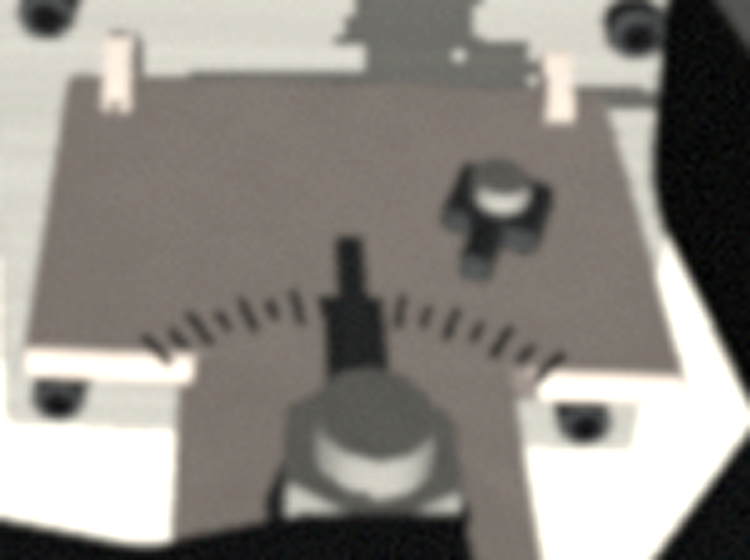

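Run:
```python
from h import *
import pickle
s=pickle.load(open('s1.pkl','rb'));C=wcam(s)
c,sn=np.cos(-.057),np.sin(-.057); O=np.array([536.6,-35,0]);F=np.array([[c,-sn,0],[sn,c,0],[0,0,1]])
f=lambda p:((np.array(p)+.5)/5-.5)+[285,300]
for n,p,X in(('ptr',(349,240),-36),('tip',(478,262),-36),('tip',(478,262),-33),('tipback',(478,276),-31),('brkL',(26,348),-31),('brkR',(682,376),-31)):
    P=F.T@(onplane(C,f(p),F[:,0],O+F@[X,0,0])-O); d=P-[0,0,112]; print(n,X,P.round(1),'r',np.hypot(d[1],d[2]).round(1),'ang',np.arctan2(d[1],-d[2]).round(3))
```

```text
ptr -36 [-36.    1.7  53.8] r 58.2 ang 0.029
tip -36 [-36.   21.9  57.7] r 58.5 ang 0.383
tip -33 [-33.   22.5  54.4] r 61.8 ang 0.372
tipback -31 [-31.   22.5  55.4] r 60.9 ang 0.378
brkL -31 [-31.  -48.3  74.6] r 61.1 ang -0.912
brkR -31 [-31.   50.6  74.9] r 62.7 ang 0.938
```

Add to h.py:
```python
def togo(P,yaw=3.0846,tilt=0.):
    from scipy.spatial.transform import Rotation as Ro
    s=ctrl.read_state();A=Ro.from_euler('xyz',s['tool_rot'])
    B=Ro.from_euler('xyz',[np.pi,0,yaw])*Ro.from_rotvec([-tilt,0,0])
    d=np.array(P)-s['eef_pos']
    print('rotvec',(A.inv()*B).as_rotvec().round(4),'shift in current axes',A.inv().apply(d).round(1),'in final axes',B.inv().apply(d).round(1))
```

```bash
python3 -c "
from h import *
togo([539.6,-35.2,200])"
```

```text
rotvec [-0.0611  0.1312 -0.0029] shift in current axes [-149.6   23.5  -17. ] in final axes [-146.2   24.7  -35. ]
```

>>> nudge_tcp(
  deltas=[
    {"drx":-0.061,"dry":0.131,"drz":-0.003,"jaw":85},
    {"z":-35,"jaw":85},
    {"x":-36,"y":6,"jaw":85},
    {"x":-36,"y":6,"jaw":85},
    {"x":-36,"y":6,"jaw":85},
    {"x":-36,"y":6,"jaw":85},
    {"jaw":85},
    {"jaw":85},
  ],
)

```text
clock: 3.45
eef_pos: [536.6, -35.8, 201.1]
tool_rot: [-3.124, 0.021, 3.085]
force: [-0.9, -0.5, -0.8]
width: 84.9
gripper_force: 0.0
```

Run:
```python
from h import *
togo([539.6,-35.2,112])
s=ctrl.read_state(); a=camrig.get_image('wrist'); cv2.imwrite('pics/w2.png',a)
C=wcam(s); c,sn=np.cos(-.057),np.sin(-.057); O=np.array([536.6,-35,0]);F=np.array([[c,-sn,0],[sn,c,0],[0,0,1]])
for p in([0,0,126],[-25,0,136],[-31,50,78],[-31,-50,78],[31,28,122],[25,-28,122]):print(p,proj(C,O+F@p).round(1))
```

```text
rotvec [-0.0175  0.0215  0.0003] shift in current axes [-1.1  2.3 89.1] in final axes [-3.   0.7 89.1]
[0, 0, 126] [315.7 258. ]
[-25, 0, 136] [315.5 222.2]
[-31, 50, 78] [387.8 192.3]
[-31, -50, 78] [245.7 191.9]
[31, 28, 122] [359.6 301.4]
[25, -28, 122] [271.6 292.2]
```

View pics/w2.png

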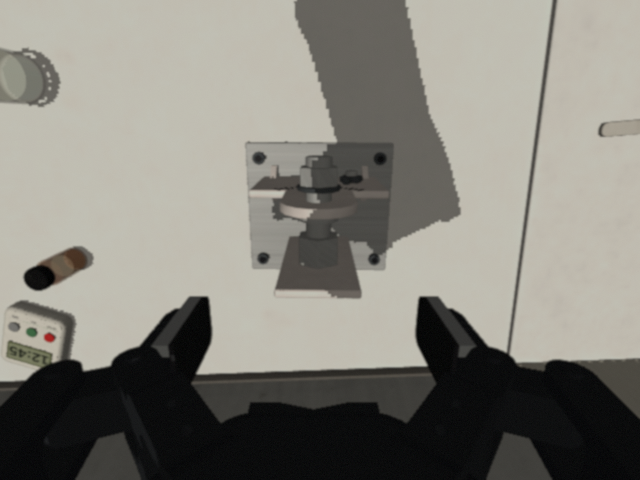

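The wrist view shows the head at (319,252) between bracket shoulders (250..390,192) and guard (275..360,294). The fixture sits about 1 mm further to +y than the tool centre predicts, so I'll split the difference. Levelling and descending over the head.

>>> nudge_tcp(
  deltas=[
    {"drx":-0.0175,"dry":0.0215,"jaw":60},
    {"x":-3,"y":1.5,"z":25,"jaw":60},
    {"z":25,"jaw":60},
    {"z":20,"jaw":60},
    {"z":19,"jaw":60},
    {"jaw":60},
    {"jaw":60},
  ],
)

```text
clock: 4.2
eef_pos: [539.2, -35.6, 112.8]
tool_rot: [-3.141, 0.0, 3.084]
force: [0.8, -0.2, 0.3]
width: 60.3
gripper_force: 0.0
```

```bash
python3 -c "
from h import *
togo([539.6,-34.4,112])"
```

```text
rotvec [-0.0007  0.0001 -0.001 ] shift in current axes [-0.3  1.3  0.8] in final axes [-0.3  1.3  0.8]
```

>>> nudge_tcp(
  deltas=[
    {"y":1,"z":0.8,"jaw":40},
    {"jaw":27},
    {"jaw":27},
    {"jaw":27},
  ],
)

```text
clock: 4.6
eef_pos: [539.8, -34.5, 112.2]
tool_rot: [-3.141, 0.002, 3.084]
force: [-0.8, 0.2, -0.3]
width: 26.6
gripper_force: 0.0
```

>>> nudge_tcp(
  deltas=[
    {"jaw":20},
    {"jaw":20},
    {"jaw":20},
  ],
)

```text
clock: 4.9
eef_pos: [539.8, -34.6, 112.3]
tool_rot: [-3.14, 0.002, 3.084]
force: [-1.1, -0.4, 6.4]
width: 22.7
gripper_force: 58.8
```

Run:
```python
from h import *
s=ctrl.read_state();print(s['torque'],s['eef_pos'])
a=camrig.get_image('wrist'); cv2.imwrite('pics/w3.png',a)
```

```text
[-0.15840632  0.26862911  0.04358014] [539.79828315 -34.62896093 112.31393235]
```

View pics/w3.png

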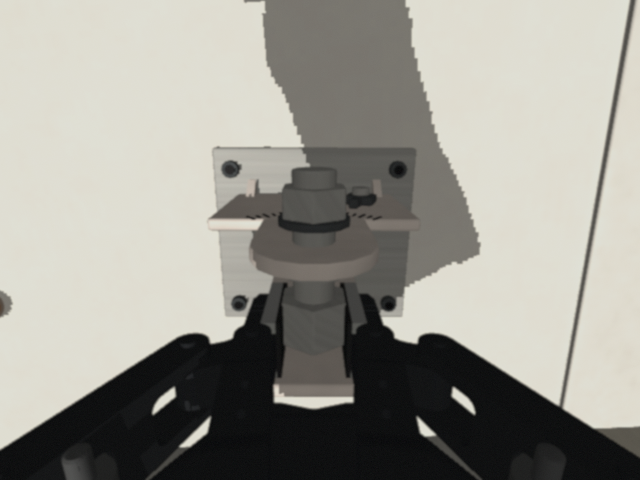

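Both pads hold the head flats at (283..347,320), 58.8 N grip, no notable side load; the tab is at (360,198) and the pointer is hidden under the nut. Now the turn, about the tool's −x (fixture +x).

>>> nudge_tcp(
  deltas=[
    {"drx":-0.06,"jaw":20},
    {"drx":-0.06,"jaw":20},
    {"drx":-0.06,"jaw":20},
    {"jaw":20},
  ],
)

```text
clock: 5.35
eef_pos: [539.8, -34.7, 112.3]
tool_rot: [2.959, 0.001, 3.081]
force: [-1.8, 0.2, 7.5]
width: 22.7
gripper_force: 61.9
```

>>> nudge_tcp(
  deltas=[
    {"drx":-0.06,"jaw":20},
    {"drx":-0.06,"jaw":20},
    {"drx":-0.06,"jaw":20},
    {"jaw":20},
    {"jaw":20},
  ],
)

```text
clock: 5.85
eef_pos: [539.8, -34.7, 112.3]
tool_rot: [2.782, 0.001, 3.083]
force: [-1.9, -1.4, 7.8]
width: 22.7
gripper_force: 64.3
```

Run:
```python
from h import *
import pickle
s=ctrl.read_state();print(s['torque']); togo([539.8,-34.6,112.3],tilt=.38)
a=camrig.get_image('wrist'); pickle.dump(s,open('s4.pkl','wb')); cv2.imwrite('pics/w4.png',a); b=camrig.get_image('scene'); cv2.imwrite('pics/sc4.png',b)
z=cv2.resize(a[120:260,230:430],None,fx=4,fy=4,interpolation=cv2.INTER_CUBIC)
y=cv2.resize(b[240:290,290:350],None,fx=8,fy=8,interpolation=cv2.INTER_CUBIC)[:,:]
cv2.imwrite('pics/w4c.png',z);cv2.imwrite('pics/sc4c.png',y)
```

```text
[-0.20672207  0.3440588   0.12800981]
rotvec [-0.0202  0.0019 -0.0012] shift in current axes [0.  0.1 0. ] in final axes [0.  0.1 0. ]
```

View pics/w4c.png

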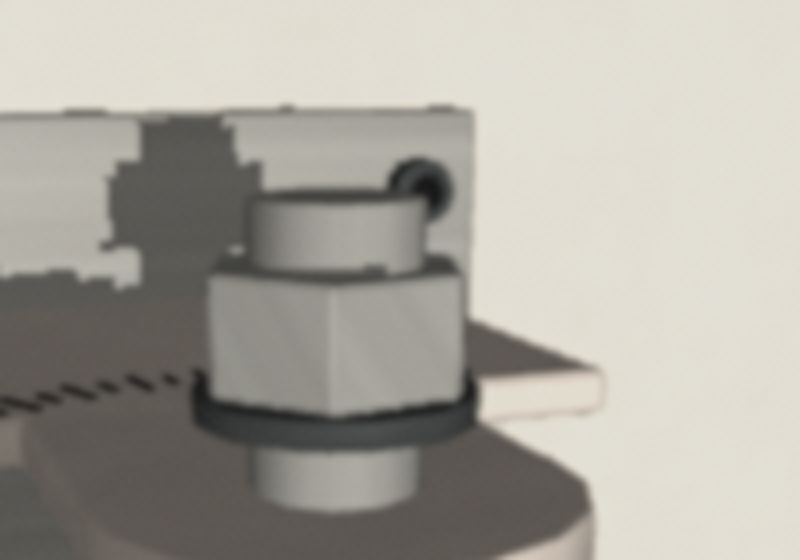

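View pics/sc4c.png

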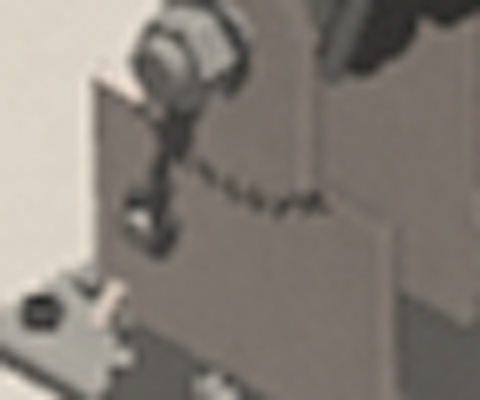

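The wrist crop shows the nut facing the camera symmetrically (corner at 333 between 210 and 463), so the bolt turned with the tool. The scene crop shows the pointer (165,155→158,200) running into the tab at (150,220). My picture budget is used up, so I'll refine the tab angle numerically by solving the camera pose from known bracket points, and check slip from nut edge profiles.

Run:
```python
from h import *
f=lambda p:((np.array(p)+.5)/5-.5)+[285,300]
P=[((26,348),(-31,-50,78)),((682,376),(-31,50,78)),((24,378),(-25,-50,78)),((193,356),(-31,-24,78)),((193,383),(-25,-24,78)),((70,78),(-31,-50,8)),((605,90),(-31,50,8))]
im=[f(a) for a,_ in P]+[np.array([283,285.]),np.array([424,289.])]; ob=[b for _,b in P]+[(-60,-65,8),(-60,65,8)]
c=camrig.calibration('wrist');K=np.array([[c['fx'],0,c['cx']],[0,c['fy'],c['cy']],[0,0,1]])
im=np.array(im,float);ob=np.array(ob,float)
ok,r,t=cv2.solvePnP(ob,im,K,None); e=cv2.projectPoints(ob,r,t,K,None)[0][:,0]-im; print('resid',e.round(1).tolist())
C=(K,cv2.Rodrigues(r)[0],t.ravel()); print('cam',(-C[1].T@C[2]).round(1))
def ang(p,X):
    q=onplane(C,f(p),np.array([1.,0,0]),[X,0,0])-[0,0,112]; return X,np.hypot(q[1],q[2]).round(1),np.arctan2(q[1],-q[2]).round(3)
for p in[(297,308),(400,312),(248,315),(450,321),(200,328),(505,340),(155,347),(552,367)]:print('tick',ang(p,-31),(ang(p,-31)[2]/np.radians(5)).round(2))
for X in(-31,-33,-34,-35,-36):print('tip',ang((478,262),X),'tipback',ang((478,276),X),'ptr',ang((349,239),X),'body',ang((497,208),X))
for n,r in(('w3',200),('w3',207),('w4',200),('w4',208)):
    g=cv2.cvtColor(cv2.imread(f'pics/{n}.png'),cv2.COLOR_BGR2GRAY)[r-2:r+3].mean(0); print(n,r,g[274:354].astype(int).tolist())
```

```text
resid [[-0.3, -0.1], [0.3, -0.5], [0.4, -0.3], [-0.1, -0.4], [-0.1, 0.1], [0.2, -1.7], [-0.4, -1.0], [-1.4, 2.3], [1.3, 1.8]]
cam [-235.7  -15.7  280.2]
tick (-31, np.float64(45.1), np.float64(-0.176)) -2.02
tick (-31, np.float64(45.2), np.float64(0.184)) 2.11
tick (-31, np.float64(45.3), np.float64(-0.352)) -4.03
tick (-31, np.float64(45.8), np.float64(0.356)) 4.08
tick (-31, np.float64(45.7), np.float64(-0.53)) -6.07
tick (-31, np.float64(46.1), np.float64(0.548)) 6.28
tick (-31, np.float64(46.1), np.float64(-0.704)) -8.07
tick (-31, np.float64(45.9), np.float64(0.727)) 8.33
tip (-31, np.float64(60.2), np.float64(0.369)) tipback (-31, np.float64(57.1), np.float64(0.383)) ptr (-31, np.float64(60.5), np.float64(0.016)) body (-31, np.float64(74.1), np.float64(0.363))
tip (-33, np.float64(58.0), np.float64(0.377)) tipback (-33, np.float64(55.0), np.float64(0.392)) ptr (-33, np.float64(58.2), np.float64(0.013)) body (-33, np.float64(71.8), np.float64(0.369))
tip (-34, np.float64(56.9), np.float64(0.381)) tipback (-34, np.float64(53.9), np.float64(0.397)) ptr (-34, np.float64(57.1), np.f
[... 1197 characters left out ...]
3, 142, 143, 143, 143, 143, 142, 142, 142, 142, 143, 144, 146, 146, 148, 148, 148, 148, 149, 153, 162, 168, 165, 163, 162, 162, 161, 160, 160, 160, 160, 161, 160, 160, 160, 160, 161, 161, 161, 160, 160, 159, 158, 159, 160, 162, 162, 164, 165, 165, 166, 164, 156, 134, 114, 124, 144, 155, 163, 175, 187, 199]
w4 208 [90, 91, 91, 91, 91, 91, 92, 97, 109, 126, 139, 145, 145, 145, 145, 144, 143, 142, 142, 142, 142, 142, 143, 143, 143, 143, 143, 143, 143, 142, 142, 142, 143, 144, 145, 146, 148, 152, 161, 167, 166, 164, 165, 166, 166, 165, 164, 163, 161, 161, 160, 160, 160, 161, 160, 160, 160, 160, 161, 161, 160, 160, 160, 159, 158, 159, 159, 160, 161, 161, 152, 130, 104, 91, 90, 90, 90, 90, 90, 90]
```

Run:
```python
from h import *
C=cam('scene'); c,sn=np.cos(-.057),np.sin(-.057); O=np.array([536.6,-35,0]);F=np.array([[c,-sn,0],[sn,c,0],[0,0,1]])
pt=lambda th,r:proj(C,O+F@[-36,r*np.sin(th),112-r*np.cos(th)])
for th in(0,.3,.34,.38,.42):print(th,[pt(th,r).round(1).tolist() for r in(20,30,40,52)])
print('shoulder',[proj(C,O+F@[-31,y,78]).round(1).tolist() for y in(50,-50)])
for n in('scene0','sc4'):
    g=cv2.cvtColor(cv2.imread(f'pics/{n}.png'),cv2.COLOR_BGR2GRAY)[250:274,300:326];print(n)
    for i,r in enumerate(g):print(250+i,' '.join(f'{v:3d}' for v in r))
```

```text
0 [[317.0, 254.2], [317.0, 258.5], [317.1, 262.7], [317.2, 267.8]]
0.3 [[314.8, 252.6], [313.7, 256.1], [312.7, 259.6], [311.5, 263.7]]
0.34 [[314.5, 252.4], [313.3, 255.8], [312.2, 259.1], [310.8, 263.1]]
0.38 [[314.2, 252.1], [312.9, 255.4], [311.6, 258.6], [310.1, 262.4]]
0.42 [[313.9, 251.8], [312.5, 254.9], [311.1, 258.0], [309.4, 261.7]]
shoulder [[300.8, 249.5], [337.8, 269.2]]
scene0
250 197 147 122 156 182 202 188 125  75  84  84  91  91  84  84  86  92  97  88  66  82 102 105 101 101 102
251 200 154  92  95 132 169 195 171 104  81  84  83  79  80  85  92  91  88  86  87  97 104 103 101 101 101
252 200 156  97 101  96 105 144 160 122  87  86  83  82  87  82  79  72  64  91 107 103 103 102 102 103 102
253 201 157 100 103 104 103  96  81  89 103 102  97  98  92  70  52  52  65  93 105 103 102 103 104 101 102
254 201 156  99 103 107 106  99  86  87  98 107 108 111  93  65  56  56  70  96 106 102 102 103 103 104 103
255 200 155  97 103 106 106 107 108  89  84  90  99 109  93  66  56  57  67  95 106 104 104 104 102 103 102
256 200 154  97 103 106 107 106 108 100  94  81  95 108  
[... 3782 characters left out ...]
 117 118 116 117 119 117 116 117 116 117 118 103 108
268 219 190 133 114 108  96  90 128 122  72  70  74  95 116 118 116 118 118 117 116 115 115 115 116 115 115
269 218 188 132 113 112  99  91  95  97  78  62  59 100 122 118 118 117 117 117 116 116 116 116 115 115 114
270 219 190 132 114 119 115 100  94  82  67  60  72 107 120 119 119 117 117 118 116 116 116 115 115 117 116
271 222 188 130 115 118 120 115 106  86  63  64  96 117 120 118 117 117 115 115 117 116 116 116 113 116 117
272 204 172 127 116 119 120 120 122 112  95  96 113 122 117 117 117 117 117 116 117 118 116 116 114 117 116
273 168 152 129 114 115 118 117 118 122 121 121 121 119 118 117 115 118 117 117 117 117 117 115 115 116 116
```

Run:
```python
from h import *
g=cv2.cvtColor(cv2.imread('pics/w1.png'),cv2.COLOR_BGR2GRAY)
for r in range(332,358):print(r,' '.join(f'{v:3d}' for v in g[r,370:398]))
print('ptr')
for r in range(345,362):
    d=np.clip(62-g[r,348:363].astype(float),0,None); print(r,g[r,348:363],(348+(d*np.arange(15)).sum()/max(d.sum(),1)).round(2))
```

```text
332  78  76  77  78  77  78  74  68  60  62  63  64  62  58  59  60  62  65  70  73  75  76  76  77  77  76  76  77
333  76  78  76  76  77  75  69  55  44  46  53  57  56  56  54  55  56  57  62  68  73  76  76  76  76  76  76  77
334  76  77  76  77  77  73  61  43  34  43  51  55  53  55  54  55  55  56  57  61  68  72  75  75  75  76  76  76
335  76  76  77  77  76  70  54  33  31  43  54  56  55  55  57  56  55  56  57  57  60  63  66  70  74  75  76  76
336  76  76  77  76  75  64  45  28  32  44  55  61  60  58  56  57  57  56  57  58  54  52  51  57  63  71  75  76
337  77  75  76  76  70  55  35  27  31  48  64  74  73  67  64  62  61  62  65  70  63  47  35  37  47  63  72  77
338  76  77  77  74  65  46  28  25  32  49  74  93  96  91  86  82  81  84  87  87  76  51  28  26  34  54  71  77
339  77  78  77  71  55  37  24  24  31  51  80 104 114 116 115 112 111 111 110 101  80  51  24  25  32  54  70  76
340  77  77  75  66  46  32  25  22  29  43  73 101 118 126 128 129 127 124 115  99  72  41  26  25  35  53  71  77
341  76  77  73  58  44  33  30  28  28  33  55  80 102 
[... 2202 characters left out ...]
54.34
350 [75 75 75 65 44 26 22 21 30 48 68 76 78 77 77] 354.41
351 [75 76 74 64 44 27 20 21 28 46 65 76 77 78 77] 354.46
352 [76 76 75 67 45 29 23 23 26 45 66 74 78 77 77] 354.52
353 [75 76 75 66 49 29 21 20 27 43 61 75 78 76 78] 354.62
354 [76 76 73 66 48 30 22 19 26 41 60 74 78 77 77] 354.67
355 [75 75 74 65 49 29 21 21 25 38 58 74 77 77 78] 354.75
356 [76 76 75 68 51 31 23 22 25 38 59 71 77 78 75] 354.78
357 [76 75 74 68 52 31 22 20 24 38 57 71 77 75 76] 354.84
358 [72 69 66 61 49 30 24 21 24 33 50 65 71 73 75] 354.94
359 [63 50 46 43 35 26 22 22 24 24 37 49 56 64 73] 354.52
360 [59 38 28 25 24 22 22 21 23 24 26 30 39 54 69] 354.53
361 [62 41 24 20 23 22 24 24 23 21 21 22 31 51 67] 354.8
```

>>> nudge_tcp(
  deltas=[
    {"drx":-0.02,"jaw":20},
    {"jaw":20},
    {"jaw":20},
  ],
)

```text
clock: 6.25
eef_pos: [539.8, -34.7, 112.3]
tool_rot: [2.762, 0.001, 3.083]
force: [-1.8, -2.2, 8.2]
width: 22.6
gripper_force: 64.4
```

Run:
```python
from h import *
togo([539.8,-34.6,112.3],tilt=.38)
b=camrig.get_image('scene'); cv2.imwrite('pics/sc5.png',b)
a=camrig.get_image('wrist'); cv2.imwrite('pics/w5.png',a)
g=cv2.cvtColor(b,cv2.COLOR_BGR2GRAY)[253:266,304:318]
for i,r in enumerate(g):print(253+i,' '.join(f'{v:3d}' for v in r))
```

```text
rotvec [-0.0008  0.0017 -0.0007] shift in current axes [0.  0.1 0. ] in final axes [0.  0.1 0. ]
253 116 114 105  89 102 113  88  71  82  84  87 102 115 118
254 117 116 108  97 102  98  75  59  61  57  90 115 117 116
255 117 118 118 120 102  68  58  63  61  60 100 121 116 113
256 116 117 117 119 110  81  62  62  63  73 106 119 116 114
257 117 116 118 119 117  91  63  65  62  86 111 119 116 117
258 118 118 117 120 120  95  65  62  69  88 111 119 116 117
259 117 118 118 120 107  76  60  73  80  95 106 111 119 116
260 118 116 118 121  96  60  60  98  99  98  96  88 110 119
261 117 118 119 123  93  58  72 108 116 105 106  81  88 115
262 117 119 115 115  98  67  81 105 120 121 120  97  87 101
263 118 114 100  99  93  76  73  92 113 119 119 111 103 105
264 118 104  80  80  74  61  60  91 117 118 117 119 119 119
265 121  93  56  63  66  62  60 102 123 118 118 117 117 120
```

```bash
python3 -c "
from cell import ctrl, camrig, finish_job
print(finish_job())"
```

```text
the job is handed in; nothing more can be done
None
```

The job is handed in: the gripper is still holding the bolt head at about 64 N with the bolt turned to about 0.38 rad, where I measured the index tab (about ±0.01 rad), and the arm never went near the tab, vial, beaker or spanner.

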